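Load the stir-bar rinse station and hold its gate open

ROBOT

A 7-joint arm with a two-finger parallel gripper is mounted at the origin on a cart in front of the work surface, level with it; the furniture and walls round the work are solid. World frame = base frame: x ahead of the robot, y to its left, z up, the work surface at z = 0. Lengths are in m, angles in rad, forces in N, time in s.
With the tool pointing down it reaches from about 0.425 to 0.925 m from the base axis. Payload 6.8 kg.
Tool frame: the origin (TCP) lies midway between the tips of the shut fingers; the grasp point (between the pads) lies 19 mm behind it; z points along the fingers, y is the line along which they close (so a half turn about z gives the same grasp; the last joint's range is limited). The gripper opens to 85 mm and grips with 20 to 120 N. Pads are 22 mm wide; open, the fingers measure 114 mm over their backs; the gripper's body (76 mm by 85 mm) begins 54 mm behind the grasp point. The pads swing forward as they close: fully open they stand 13 mm farther back than shut.
Start: joints at [1.221, 0.477, 0.022, 1.555, -0.011, 1.109, -0.083], TCP at [0.162, -0.655, 0.231] pointing down, gripper open.
Joint ranges: [-2.96, 2.96], [-0.34, 2.1], [-1.41, 1.46], [0.24, 2.44], [-1.37, 4.51], [0.17, 1.92], [-2.96, 2.96]. Speed limits (rad/s): [2.39, 2.39, 3.14, 3.14, 3.14, 3.14, 3.14].

INTERFACE

Orientations are given as [roll, pitch, yaw] about the fixed x, y, z axes, in that order (R = Rz(yaw) Ry(pitch) Rx(roll)).
In Python, from station import ctrl, inverse_kinematics, sense, snapshot, camera_params gives the robot as it stands. Calls block until the motion is done:
- ctrl.goto(position, orientation): joint-space move of the TCP to a pose.
- ctrl.movel(position, frame=None, v=0.15, max_force=None): straight line of the TCP; frame=None keeps the orientation; v is the mean speed in m/s. With max_force (N) it stops when the force on the tool has changed by that much, and returns True; else False.
- ctrl.move_j(angles): joint-space move.
- ctrl.open_jaws() and ctrl.close_gripper(squeeze=None): open the fingers fully, or close them until they stop; squeeze is the grip in N (None keeps the last).
- ctrl.wait(seconds).
- inverse_kinematics(position, orientation): joint angles nearest the present ones, or None.
- sense(): the state.
- snapshot(name): name is "scene" or "top"; returns the picture (400x640x3 uint8, red, green, blue); there is no depth.
- camera_params(name): a dict with "camera_matrix" (3x3 intrinsics, pixels), "R" (3x3) and "t" (3): a world point X has camera coordinates R X + t. Camera axes: x right, y down, z forward; pixel columns grow to the right and rows downward; lengths in m; the calibration is good to about 2 mm. A picture is of the moment at which its call begins. camera_params takes no time and is no camera call.
A pose or a line that the arm cannot do raises ctrl.IKError and nothing moves.
- ctrl.finish_job(): hands the job in; it is judged then, once.
The state is a dict: "t": time; "joints": joint angles; "qd": joint speeds; "effort": joint torques, N m; "tcp_pos": TCP position; "eef_rot": TCP orientation; "force": force on the tool from outside, world axes, zero at the start; "torque": the same for the moment, N m; "gripper_width": finger opening in m; "grasp_force": force on a finger pad.
Only numpy, scipy, OpenCV 4.12 (cv2) and the standard library are available. Lean on these libraries where they do the work, as an engineer would, in place of code of your own. Each camera call takes 0.05 s, during which the arm holds its last target. There are 200 camera calls.

TASK

Tip the three stir bars from the grey hand tray into the hopper of the rinse station while its gate is shut, and put the empty tray back upright on the bench. Then wind the spring-loaded gate lever (the one with the red post) forward all the way to its stop, so that all the bars drop into the basket below, and finish while still holding it there against its spring: do not let go. Leave the other things on the bench where they are.

Things in the scene. Friction and masses are not known exactly. Their poses are not given: they have to be found in the camera images.
- station: fixed rinse station, yaw varies: grey base plate 130 x 190 x 8 mm; on it an open steel basket 80 x 80 mm, 3 mm walls, rim 40 mm above the bench; over that a blue round funnel hopper on steel columns, closed below by a round shutter. Two stop posts, 74 mm high, flank the lever. Origin on the bench under the hopper's centre; z up; -y points to the lever pivot.
- hopper_mouth (a point): centre of the hopper's round mouth, 110 mm above the bench; 98 mm wide inside (rim wall 3 mm), tapering to an outlet 56 mm wide; the shutter's top lies 52 mm above the bench. Axes as the station's.
- basket_floor (a point): centre of the basket's inner floor, 11 mm above the bench, straight under the hopper's outlet
- lever_pivot (a point): the lever's vertical pivot axis, at lever height 65 mm, 62 mm from the hopper's axis; a steel shaft here rises to 100 mm
- lever_post (a point): middle of the grip part of the red upright post at the lever's free end: round, 16 mm dia, from 70 to 118 mm above the bench; this point is at 100 mm and 90 mm from the pivot axis. It moves with the lever (a horizontal bar 12 mm wide, top at 70 mm).
- gate_lever (a joint): lever angle about the vertical axis at lever_pivot, rad: 0 = shut (spring's rest), grows counterclockwise from above, 1.15 = forward stop. The lever points along station (-0.545, -0.839) at 0, (0.545, -0.839) at 1.15. Its shutter swings to the station's -x side, clear of the outlet from 1.1. The spring pushes back with 3 N at the post when shut, 9 N at the stop, and snaps it shut when let go.
- tray: loose grey hand tray with the stir bars, 80 (x) x 56 (y) x 28 mm, 3 mm walls, 0.08 to 0.17 kg. Origin at the centre of its underside; the -x end is open (pouring lip), the floor falls 7 degrees from there to the +x back wall. It empties when tilted lip-down 45 to 60 degrees. Behind the back wall stands a blue fin to hold, 10 mm thick in y, x = 45 to 75 mm, top at 66 mm.
- tray_grip (a point): the place to grip the fin: tray x = 60 mm, y = 0, 50 mm above the underside; fingers close along the tray's y. Axes as the tray's.
- tray_lip (a point): middle of the pouring lip: tray x = -40 mm, y = 0, 14.5 mm above the underside
- stir_bar_1: white magnetic stir bar, round, 9 mm dia x 27 mm long along its y, about 12 g, lying across the tray at the back; origin in the middle of its underside
- stir_bar_2: white magnetic stir bar, round, 9 mm dia x 27 mm long along its y, about 12 g, lying across the tray at the back; origin in the middle of its underside
- stir_bar_3: white magnetic stir bar, round, 9 mm dia x 27 mm long along its y, about 12 g, lying across the tray at the back; origin in the middle of its underside
- beaker: bystander: clear glass beaker, 54 x 58 x 70 mm; origin at the centre of its underside
- flask: bystander: clear glass conical flask, 64 dia x 102 mm; origin at the centre of its underside
- weighing_bottle: bystander: small clear glass weighing bottle with lid, 38 dia x 61 mm; origin at the centre of its underside
- tape: bystander: roll of cream label tape lying flat, 62 dia x 18 mm; origin at the centre of its underside
- timer: bystander: white lab timer standing on the bench, 33 x 68 x 56 mm; origin at the centre of its underside
- knob_weight: bystander: grey metal knob weight, 36 dia x 56 mm; origin at the centre of its underside

How it is judged:
On the way, in this order (a step that is already met when the one before it is completed fails the run):
1. the tray is tipped over the hopper with all the bars still up in it (angle between tray's own z axis and vertical above 0.12 rad and horizontal distance between tray_lip and hopper_mouth below 0.08 m and height (world z) of each of stir_bar_1, stir_bar_2, stir_bar_3 above 0.05 m).
2. all three stir bars lie in the hopper on the shut gate (horizontal distance between each of stir_bar_1, stir_bar_2, stir_bar_3 and hopper_mouth below 0.045 m and z of stir_bar_1 in the frame of hopper_mouth between -0.064 and -0.005 m and z of stir_bar_2 in the frame of hopper_mouth between -0.064 and -0.005 m and z of stir_bar_3 in the frame of hopper_mouth between -0.064 and -0.005 m and value of joint gate_lever below 0.15 rad), for 0.2 s.
3. the tray stands upright on the bench again, let go, with the bars still in the hopper (all of step 2 and height (world z) of tray below 0.008 m and angle between tray's own z axis and vertical below 0.1 rad and linear speed of tray below 0.02 m/s and contact force between tray and the fingers below 0.1 N), for 0.2 s.
At the end, for the whole second after the job is handed in: the gate lever is within 0.07 rad of its forward stop (1.15 rad) with the robot still pressing on it with more than 2 N; all three stir bars lie in the basket (inside its walls, below 40 mm); the tray stands upright (tilt under 0.1 rad) at rest on the bench (value of joint gate_lever above 1.08 rad and (contact force between gate_lever and the fingers above 2 N or contact force between gate_lever and the arm above 2 N) and x of stir_bar_1 in the frame of station between -0.04 and 0.04 m and y of stir_bar_1 in the frame of station between -0.04 and 0.04 m and z of each of stir_bar_1, stir_bar_2, stir_bar_3 in the frame of station below 0.04 m and x of stir_bar_2 in the frame of station between -0.04 and 0.04 m and y of stir_bar_2 in the frame of station between -0.04 and 0.04 m and x of stir_bar_3 in the frame of station between -0.04 and 0.04 m and y of stir_bar_3 in the frame of station between -0.04 and 0.04 m and height (world z) of tray below 0.008 m and angle between tray's own z axis and vertical below 0.1 rad and linear speed of tray below 0.02 m/s); the arm keeps its last pose, push and grip.
It fails at once if a bystander was pushed more than 40 mm (distance of any of beaker, flask, weighing_bottle, tape, timer, knob_weight from where it was at the start of the episode above 0.04 m).
It fails at once if a bystander was knocked over (angle between any of beaker, flask, weighing_bottle, tape, timer, knob_weight's own z axis and vertical above 0.6 rad).
It also fails if it takes over 61 s, if anything falls off the work surface, if the arm or the gripper's body presses on something with over 40 N, if the wrist force passes 120 N, or if a joint passes its speed limit or range.

## Working session

There is one attempt and no reset: what is moved stays moved. The work goes in short steps, each a Python script; the robot and the scene stay as the last script left them, time stands still between calls to the robot, and variables do not carry over. Pictures are saved under pics/ and viewed, at most 10 in all, crops included, and the job is handed in when it is done.

```bash
mkdir -p pics; ls; python3 - <<'E'
from station import *
import cv2
for n in("scene","top"):
    im=snapshot(n); cv2.imwrite(f"pics/{n}0.png",cv2.cvtColor(im,cv2.COLOR_RGB2BGR)); p=camera_params(n); print(n,p)
s=sense();print(s['t'],s['tcp_pos'],s['eef_rot'])
E
```

```text
pics
scene {'camera_matrix': array([[426.66496709,   0.        , 330.53414408],
       [  0.        , 426.66496709, 201.51601982],
       [  0.        ,   0.        ,   1.        ]]), 'R': array([[ 0.9062026 , -0.42280194,  0.00594765],
       [-0.23981684, -0.52548891, -0.81630221],
       [ 0.34825958,  0.73830883, -0.57759444]]), 't': array([-0.57542957,  0.23062208,  1.02818986])}
top {'camera_matrix': array([[435.14972546,   0.        , 321.61930634],
       [  0.        , 435.14972546, 195.03359305],
       [  0.        ,   0.        ,   1.        ]]), 'R': array([[-0.02143958, -0.99970796,  0.01115109],
       [-0.99115722,  0.01979266, -0.13120826],
       [ 0.13094923, -0.01386554, -0.99129211]]), 't': array([-0.023833  ,  0.61358465,  1.1796865 ])}
0.1 [ 0.16150959 -0.65485587  0.23042934] [-3.13996782e+00  1.08222847e-04  2.41853168e-01]
```

View pics/scene0.png

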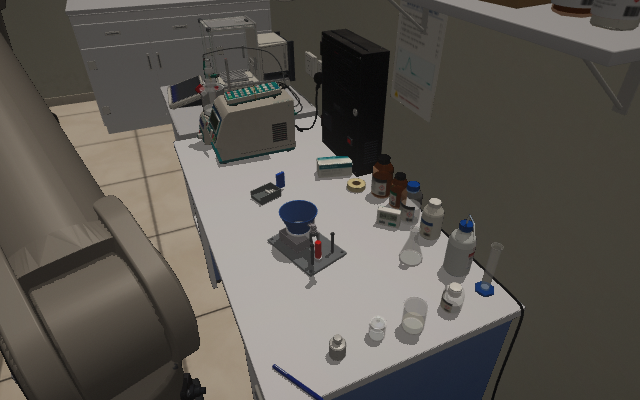

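View pics/top0.png

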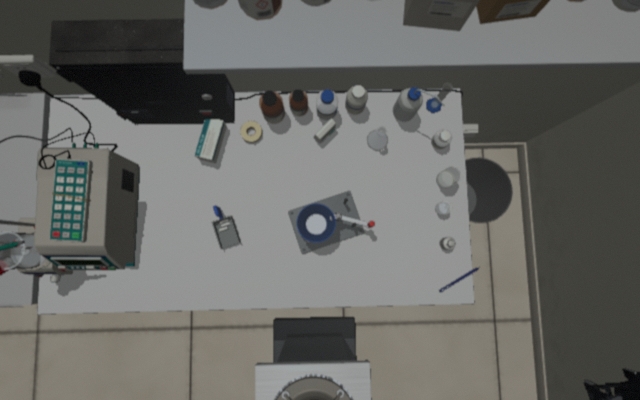

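The top view shows the hopper at about (316,224), the red post at (371,224), the tray at (227,232) and its blue fin at (218,212). Bystanders are all well away from the station and tray. Next come the masks and an enlarged montage.

```bash
cat > h.py <<'E'
import numpy as np, cv2
from station import *
def ray(n,u,v):
    p=camera_params(n);d=p['R'].T@np.linalg.solve(p['camera_matrix'],[u,v,1.]);return -p['R'].T@p['t'],d
def onz(n,u,v,z):
    c,d=ray(n,u,v);return c+d*(z-c[2])/d[2]
def tri(a,b):
    (c1,d1),(c2,d2)=ray("top",*a),ray("scene",*b)
    s=np.linalg.lstsq(np.c_[d1,-d2],c2-c1,rcond=None)[0];p,q=c1+s[0]*d1,c2+s[1]*d2;return (p+q)/2,np.linalg.norm(p-q)
def blobs(im,kind,mn=4):
    r,g,b=[im[...,i].astype(int) for i in range(3)]
    m=(b>r+35)&(b>g+25) if kind=='blue' else (r>g+60)&(r>b+60)
    n,l,s,c=cv2.connectedComponentsWithStats(m.astype(np.uint8));return [(s[i],c[i],l==i) for i in range(1,n) if s[i,4]>=mn]
E
python3 - <<'E'
from h import *
T,S=[cv2.cvtColor(cv2.imread(f"pics/{n}0.png"),cv2.COLOR_BGR2RGB) for n in("top","scene")]
for n,im,(x0,x1,y0,y1) in(("top",T,(190,390,190,260)),("scene",S,(240,360,160,285))):
  for k in('blue','red'):
    for s,c,m in blobs(im,k):
      if x0<c[0]<x1 and y0<c[1]<y1: print(n,k,s,c.round(1))
z=lambda a:cv2.resize(a,None,fx=4,fy=4,interpolation=cv2.INTER_CUBIC)
M=np.zeros((600,760,3),np.uint8);M[:280]=z(T[190:260,200:390]);M[280:,:520]=z(S[200:280,240:370]);M[280:480,520:]=z(S[160:210,245:305])
cv2.imwrite("pics/m.png",cv2.cvtColor(M,cv2.COLOR_RGB2BGR))
E
```

```text
top blue [316 204   4   1   4] [317.5 204. ]
top blue [213 206   6  10  32] [215.8 210.3]
top blue [333 217   2   3   4] [333.8 218. ]
top blue [330 226   5   9  13] [332.3 230. ]
top blue [304 237   7   4   7] [307.  238.7]
top blue [321 236   8   5  13] [324.4 238.2]
top blue [313 241   6   1   6] [315.5 241. ]
top red [369 221   5   5  18] [371.1 223.3]
scene blue [276 171   8   5  19] [279.3 173.3]
scene blue [276 184   3   2   4] [276.8 184.8]
scene blue [279 200  29  23 207] [286.9 210.6]
scene blue [300 202  18  21  37] [311.1 213.5]
scene blue [293 204   4   3   6] [294.5 204.7]
scene red [315 240   6   5  23] [317.5 241.7]
```

View pics/m.png

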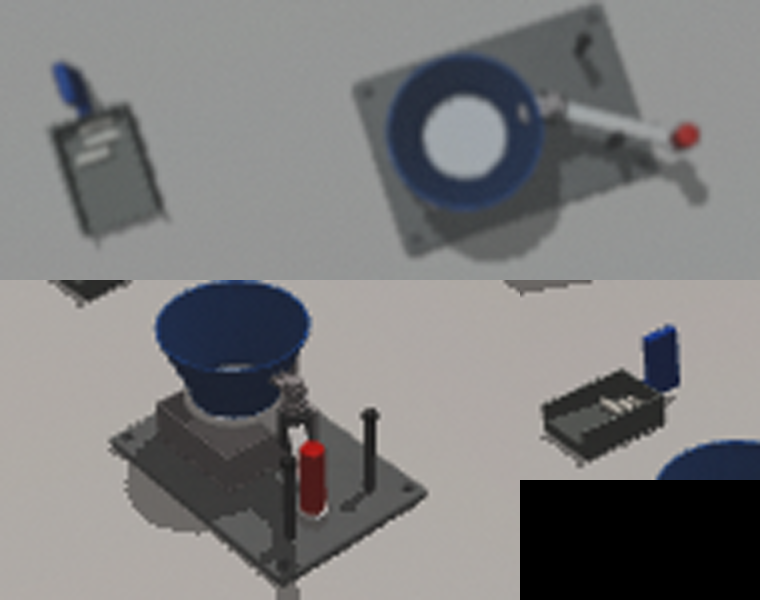

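The montage shows the hopper rim, pivot shaft, red post, plate corners, and the tray with its fin on the world +x side. The bars lie at the back. Now to turn these into points.

```bash
python3 - <<'E'
from h import *
t=lambda x,y:((x+.5)/4-.5+200,(y+.5)/4-.5+190)
s=lambda x,y:((x+.5)/4-.5+240,(y-280+.5)/4-.5+200)
f=lambda x,y:((x-520+.5)/4-.5+245,(y-280+.5)/4-.5+160)
P=lambda *a:print(*[np.round(x,4) for x in a])
rim=[onz("top",*t(*p),.110) for p in((386,131),(543,131),(466,53),(466,209))]
print("rim",np.round(rim,4)); h=np.mean(rim,0)
rs=[onz("scene",*s(*p),.110) for p in((155,325),(311,325))];print("rim scene mid",np.mean(rs,0),np.linalg.norm(rs[0]-rs[1]))
print("hopper",h)
pv=onz("top",*t(552,103),.1);po=onz("top",371.1,223.3,.118);pr=tri((371.1,223.3),(317.5,241.7))
P("pivot",pv,np.linalg.norm((pv-h)[:2]));P("post",po,np.linalg.norm((po-pv)[:2]),pr)
P("post scene",onz("scene",317.5,241.5,.118))
C=np.array([onz("top",*t(*p),.008) for p in((353,85),(597,5),(660,178),(410,258))])
Cs=np.array([onz("scene",*s(*p),.008) for p in((109,441),(427,492),(284,583))])
print("plate",C.round(4),C.mean(0),Cs.round(4))
e=C[1]-C[0];g=C[2]-C[3];print("edges",np.linalg.norm(e),np.linalg.norm(g),"-y az",np.degrees([np.arctan2(v[1],v[0]) for v in(e,g,pv-h,po-pv)]), "ex",Cs[1]-Cs[2])
K=np.array([onz("top",*t(*p),.028) for p in((52,127),(130,103),(163,210),(87,236))])
print("tray rim top",K.round(4),[np.linalg.norm(K[i]-K[i-1]) for i in range(4)],K.mean(0))
for a in ((0,3),(1,2)): d=K[a[0]]-K[a[1]];print(np.degrees(np.arctan2(d[1],d[0])))
L=[onz("scene",*f(*p),.028) for p in((543,405),(622,372),(664,398))];print("scene rim",np.round(L,4))
F=[onz("scene",*f(*p),.066) for p in((643,338),(674,326))];print("fin top scene",np.round(F,4))
F=[onz("top",*t(*p),.066) for p in((60,63),(78,105))];print("fin top top",np.round(F,4))
E
```

```text
rim [[ 0.5329  0.0328  0.11  ]
 [ 0.5308 -0.0701  0.11  ]
 [ 0.5832 -0.0206  0.11  ]
 [ 0.481  -0.0186  0.11  ]]
rim scene mid [ 0.52888999 -0.02069111  0.11      ] 0.10354172066348057
hopper [ 0.53196281 -0.01913741  0.11      ]Traceback (most recent call last):
  File "<stdin>", line 11, in <module>
  File "<stdin>", line 5, in <lambda>
    return _wrapfunc(a, 'round', decimals=decimals, out=out)
    return _wrapit(obj, method, *args, **kwds)
    result = getattr(arr, method)(*args, **kwds)
numpy._core._exceptions._UFuncNoLoopError: ufunc 'multiply' did not contain a loop with signature matching types (dtype('<U5'), dtype('float64')) -> None
```

```bash
python3 - <<'E'
from h import *
np.set_printoptions(precision=4,suppress=True)
t=lambda x,y:((x+.5)/4-.5+200,(y+.5)/4-.5+190)
s=lambda x,y:((x+.5)/4-.5+240,(y-280+.5)/4-.5+200)
f=lambda x,y:((x-520+.5)/4-.5+245,(y-280+.5)/4-.5+160)
P=print; h=np.array([.532,-.0191,.11]); az=lambda v:round(float(np.degrees(np.arctan2(v[1],v[0]))),1)
pv=onz("top",*t(552,103),.1);po=onz("top",371.1,223.3,.118);pr=tri((371.1,223.3),(317.5,241.7))
P("pivot",pv,np.linalg.norm((pv-h)[:2]));P("post",po,np.linalg.norm((po-pv)[:2]),pr,onz("scene",317.5,241.5,.118))
C=np.array([onz("top",*t(*p),.008) for p in((353,85),(597,5),(660,178),(410,258))])
Cs=np.array([onz("scene",*s(*p),.008) for p in((109,441),(427,492),(284,583))])
print("plate",C,C.mean(0),Cs)
print("az",[az(v) for v in(C[1]-C[0],C[2]-C[3],pv-h,po-pv)],"x az",az(Cs[1]-Cs[2]),az(C[0]-C[3]),az(C[1]-C[2]))
K=np.array([onz("top",*t(*p),.028) for p in((52,127),(130,103),(163,210),(87,236))])
print("tray rim top",K,[round(float(np.linalg.norm(K[i]-K[i-1])),4) for i in range(4)],K.mean(0),az(K[0]-K[3]),az(K[1]-K[2]))
P("scene rim",np.array([onz("scene",*f(*p),.028) for p in((543,405),(622,372),(664,398))]))
P("fin scene",np.array([onz("scene",*f(*p),.066) for p in((643,338),(674,326))]))
P("fin top",np.array([onz("top",*t(*p),.066) for p in((60,63),(78,105))]))
E
```

```text
pivot [ 0.5499 -0.077   0.1   ] 0.06056062422803945
post [ 0.5259 -0.1628  0.118 ] 0.0890971168139055 (array([ 0.525 , -0.1628,  0.1151]), np.float64(0.0022576924021822107)) [ 0.5228 -0.165   0.118 ]
plate [[ 0.5734  0.0606  0.008 ]
 [ 0.6278 -0.1159  0.008 ]
 [ 0.5025 -0.1571  0.008 ]
 [ 0.4499  0.0217  0.008 ]] [ 0.5384 -0.0477  0.008 ] [[ 0.4471  0.0183  0.008 ]
 [ 0.6254 -0.1215  0.008 ]
 [ 0.5046 -0.16    0.008 ]]
az [-72.9, -73.6, -72.8, -105.6] x az 17.7 17.5 18.2
tray rim top [[0.5463 0.2704 0.028 ]
 [0.562  0.2159 0.028 ]
 [0.4868 0.1926 0.028 ]
 [0.4699 0.2452 0.028 ]] [0.0804, 0.0567, 0.0788, 0.0553] [0.5162 0.231  0.028 ] 18.2 17.2
scene rim [[0.4683 0.246  0.028 ]
 [0.5408 0.2663 0.028 ]
 [0.5591 0.2157 0.028 ]]
fin scene [[0.5559 0.2498 0.066 ]
 [0.5848 0.257  0.066 ]]
fin top [[0.587  0.2564 0.066 ]
 [0.558  0.2439 0.066 ]]
```

All points agree with the given sizes: rim 103 mm (104 given), pivot offset 60.6 mm (62), post radius 89 mm (90), tray 80×56 mm. I'll check reach, then grasp.

```bash
cat >> h.py <<'E'
np.set_printoptions(precision=4,suppress=True)
H=np.array([.5305,-.0195,0]);PSI=np.radians(17.6);PIV=np.array([.549,-.078,0])
TY=np.radians(17.5);GRIP=np.array([.572,.249,0])
def pour(th,psi,lipz=.137,off=.022):
    c,s=np.cos(th),np.sin(th);u=np.array([np.cos(psi),np.sin(psi),0]);z=np.array([0,0,1.])
    lip=H+off*u+lipz*z
    return lip+.100*(c*u+s*z)+.0165*(-s*u+c*z),[np.pi,-th,psi]   # Ry(-th)
def lever(q,z=.082,r=.090):
    a=PSI+np.arctan2(-.839,-.545)+q
    return PIV+[r*np.cos(a),r*np.sin(a),z],a
E
python3 - <<'E'
from h import *
for psi in(-.2,0.,TY): print(psi,[inverse_kinematics(*pour(np.radians(d),psi)) for d in(0,30,58)])
for q in(0,.6,1.15):
    p,a=lever(q); print(q,p,a,[inverse_kinematics(list(p),[np.pi,0,a+k*np.pi]) for k in(0,1)])
ctrl.goto([*GRIP[:2],.20],[np.pi,0,TY])
s=sense();print(s['t'],s['tcp_pos'],s['eef_rot'],s['joints'])
ctrl.movel([*GRIP[:2],.035]) if 1 else 0
T=snapshot("top");S=snapshot("scene");z=lambda a:cv2.resize(a,None,fx=5,fy=5,interpolation=cv2.INTER_CUBIC)
cv2.imwrite("pics/g.png",cv2.cvtColor(np.hstack([z(T[180:260,180:255]),z(S[140:220,240:315])]),cv2.COLOR_RGB2BGR))
s=sense();print(s['t'],s['tcp_pos'],s['force'])
E
```

```text
-0.2 [array([ 0.1858,  0.5331, -0.2977,  1.6693,  0.1822,  0.9665, -1.9476]), array([ 0.1043,  0.2476, -0.2545,  2.0942,  0.649 ,  0.3746, -2.4549]), None]
0.0 [array([ 0.1988,  0.5444, -0.3693,  1.6622,  0.2274,  0.9776, -1.8204]), array([ 0.2312,  0.2568, -0.3693,  2.0896,  0.4706,  0.3197, -2.0849]), None]
0.30543261909900765 [array([ 0.2187,  0.5536, -0.4768,  1.6711,  0.2931,  0.9885, -1.6252]), array([ 0.4002,  0.2825, -0.5199,  2.0726,  0.0659,  0.3109, -1.3889]), None]
0 [ 0.5251 -0.1648  0.082 ] -1.839700282471104 [array([-0.6352,  0.9264,  1.2644,  2.0278, -1.0545,  1.0685, -2.2562]), array([ 0.5489,  0.5062, -0.4544,  1.9533,  0.317 ,  0.7516, -0.3589])]
0.6 [ 0.5783 -0.1631  0.082 ] -1.2397002824711039 [array([ 0.1097,  0.5328,  0.0811,  1.8621, -0.0605,  0.7491, -2.5866]), array([ 0.5984,  0.6002, -0.5736,  1.8266,  0.4244,  0.8396,  0.1466])]
1.15 [ 0.6184 -0.1353  0.082 ] -0.689700282471104 [array([ 0.1565,  0.5755, -0.054 ,  1.7744,  0.0412,  0.7927, -2.1783]), array([ 0.6096,  0.6792, -0.6944,  1.7408,  0.5306,  0.918 ,  0.5735])]
3.5583 [0.5725 0.2481 0.1999] [3.1411 0.0001 0.3041] [ 0.0999  0.565  -0.8571  1.6719  0.4664  1.1222 -2.1547]
4.9083 [0.5727 0.2494 0.0361] [0.0982 0.5744 0.3805]
```

View pics/g.png

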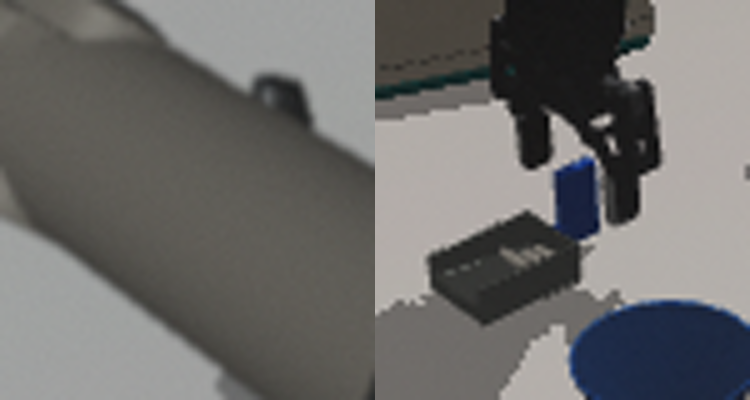

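The scene crop shows the fin between the open fingers and the three bars at the back of the tray. A straight outward pour runs into the wrist limit, so I'll close, lift and scan the pour azimuths.

```bash
python3 - <<'E'
from h import *
ctrl.movel([*GRIP[:2],.031],v=.05)
ctrl.close_gripper(80)
s=sense();print(s['t'],s['gripper_width'],s['grasp_force'],s['tcp_pos'])
ctrl.movel([*GRIP[:2],.19],v=.12)
s=sense();print(s['t'],s['gripper_width'],s['grasp_force'],s['tcp_pos'],s['eef_rot'],s['force'],s['torque'])
for d in range(-180,180,15):
    ps=np.radians(d);r=[]
    for th in(0,15,30,40,50,57):
        q=inverse_kinematics(*pour(np.radians(th),ps)); r.append(0 if q is None else 1)
        if th==50 and q is not None:j=q
    print(d,r,j if r[4] else '')
E
```

```text
5.8417 0.009139036833802247 77.9550039768219 [0.572  0.2494 0.0312]
7.3167 0.009046220641342667 77.85837292671204 [0.5716 0.2487 0.1891] [3.1414 0.0016 0.3055] [ 1.0538  0.1364 -1.4475] [-0.0084 -0.0803  0.0191]
-180 [1, 1, 1, 1, 1, 0] [ 0.4381  0.7849 -0.7898  1.5264  0.2142  1.8735  1.1174]
-165 [1, 1, 1, 1, 1, 1] [ 0.259   0.714  -0.5876  1.5517  0.289   1.8717  1.4007]
-150 [1, 1, 1, 1, 1, 1] [ 0.2024  0.6923 -0.5875  1.5917  0.4384  1.8643  1.5729]
-135 [1, 1, 1, 1, 1, 1] [ 0.2785  0.7209 -0.7892  1.6438  0.6514  1.8957  1.6508]
-120 [1, 1, 1, 1, 1, 1] [ 0.2429  0.6755 -0.7888  1.7228  0.7894  1.8292  1.8187]
-105 [1, 1, 1, 1, 1, 1] [ 0.3421  0.7057 -0.9885  1.8074  0.9927  1.8409  1.9084]
-90 [1, 1, 1, 1, 1, 1] [ 0.4489  0.7565 -1.1865  1.9022  1.1958  1.8598  2.0145]
-75 [1, 1, 1, 1, 1, 1] [-1.3308  0.93    1.3972  2.1121 -0.0813  0.638  -2.9439]
-60 [1, 1, 1, 1, 1, 1] [-1.3737  0.7985  1.3647  2.2132  0.1184  0.3987 -2.949 ]
-45 [1, 1, 1, 1, 1, 1] [ 0.1158  0.2975 -0.5876  2.2228  1.4212  0.9751  2.4315]
-30 [1, 1, 1, 1, 1, 1] [-1.2273  0.3324  1.0592  2.3743  1.7308  0.3079 
[... 353 characters left out ...]
1.2896  0.7084 -1.4068  2.1696  0.1188  0.2197 -0.7314]
60 [1, 1, 1, 1, 1, 1] [ 1.1575  0.6022 -1.1618  2.0793 -0.5518  0.5068  0.097 ]
75 [1, 1, 1, 1, 1, 1] [ 1.1314  0.6934 -1.1743  1.9765 -0.349   0.7263  0.0979]
90 [1, 1, 1, 1, 1, 1] [ 1.0791  0.7729 -1.1821  1.8727 -0.2099  0.9471  0.1454]
105 [1, 1, 1, 1, 1, 1] [ 1.0099  0.8394 -1.1869  1.7738 -0.103   1.162   0.2182]
120 [1, 1, 1, 1, 1, 1] [ 0.9312  0.8927 -1.19    1.6849 -0.0116  1.3657  0.3089]
135 [1, 1, 1, 1, 1, 1] [ 0.8488  0.9332 -1.1919  1.6106  0.0751  1.5535  0.416 ]
150 [1, 1, 1, 1, 1, 1] [ 0.7674  0.9614 -1.1931  1.5551  0.1652  1.7211  0.5403]
165 [1, 1, 1, 1, 1, 1] [ 0.691   0.9776 -1.1938  1.5219  0.2651  1.864   0.6839]
```

```bash
python3 - <<'E'
from h import *
ps=np.radians(90)
go=lambda th,v,**k:ctrl.movel(*pour(np.radians(th),ps,**k),v=v)
go(0,.09,lipz=.165)
go(0,.08); s=sense();print(s['t'],s['tcp_pos'],s['eef_rot'],s['joints'],s['gripper_width'])
go(8,.03); ctrl.wait(.2)
S=snapshot("scene");z=lambda a:cv2.resize(a,None,fx=4,fy=4,interpolation=cv2.INTER_CUBIC)
for th in(16,24,34,45,54): go(th,.04); ctrl.wait(.2)
ctrl.wait(.6)
s=sense();print(s['t'],s['tcp_pos'],s['eef_rot'],s['gripper_width'])
S2=snapshot("scene")
cv2.imwrite("pics/p.png",cv2.cvtColor(np.hstack([z(a[120:260,230:330]) for a in(S,S2)]),cv2.COLOR_RGB2BGR))
E
```

```text
9.6583 [0.5302 0.1026 0.1529] [-3.1405 -0.0001  1.5712] [ 0.5551  0.628  -1.1596  1.9     0.6619  1.0664 -0.8817] 0.009324237187027792
14.9083 [0.5305 0.0479 0.2276] [ 3.1416 -0.9425  1.5707] 0.00877341497010265
```

View pics/p.png

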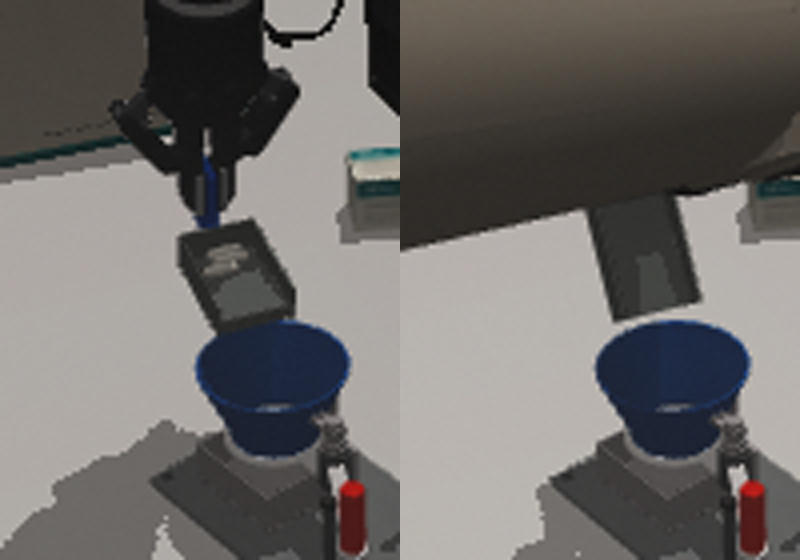

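Left crop: bars still at the back of the tray at 8° tilt. Right crop: tray empty at 54°, none on the bench or base. Returning the tray to its place.

```bash
python3 - <<'E'
from h import *
ps=np.radians(90)
for th,l in((40,.14),(20,.15),(0,.165)): ctrl.movel(*pour(np.radians(th),ps,lipz=l),v=.1)
ctrl.movel([*GRIP[:2],.17],[np.pi,0,TY],v=.13)
ctrl.movel([*GRIP[:2],.045],v=.13)
print(ctrl.movel([*GRIP[:2],.030],v=.03,max_force=4),sense()['tcp_pos'],sense()['force'])
ctrl.open_jaws();ctrl.wait(.3)
ctrl.movel([*GRIP[:2],.18],v=.15)
ctrl.goto([.50,.12,.30],[np.pi,0,TY]); 
s=sense();print(s['t'],s['joints'])
T=snapshot("top");S=snapshot("scene");z=lambda a:cv2.resize(a,None,fx=5,fy=5,interpolation=cv2.INTER_CUBIC)
cv2.imwrite("pics/r.png",cv2.cvtColor(np.hstack([z(T[190:260,295:375]),z(S[160:230,245:325])]),cv2.COLOR_RGB2BGR))
E
```

```text
True [0.5721 0.2489 0.0312] [-1.0781 -0.4785  5.1594]
22.35 [ 0.2891  0.2245 -0.7466  1.8103  0.1642  1.1705 -1.7744]
```

View pics/r.png

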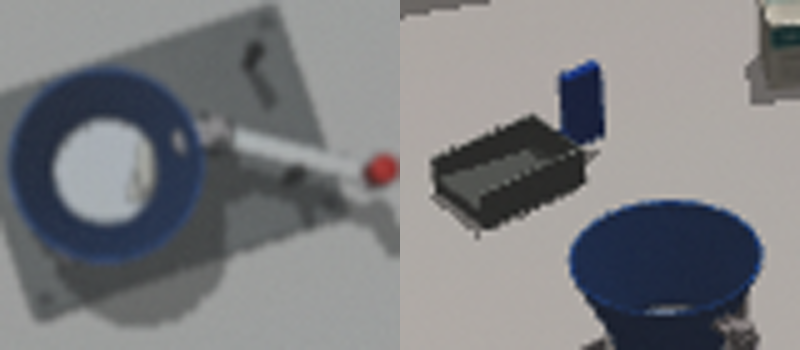

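Three bars cluster on the shut shutter at about (138,170) in the left crop, and the empty tray stands upright at its original place. Now the lever.

```bash
python3 - <<'E'
from h import *
def L(q,**k):
    p,a=lever(q,**k);return list(p),[np.pi,0,a+np.pi]
p,o=L(0,z=.20);ctrl.goto(p,o);s=sense();print(s['t'],s['tcp_pos'],s['eef_rot'],s['joints'])
p,o=L(0);ctrl.movel(p,v=.1);print(sense()['force'])
ctrl.close_gripper(50);s=sense();print(s['t'],s['gripper_width'],s['grasp_force'],s['force'])
for q in(.2,.4,.6,.8,1.0):ctrl.movel(*L(q),v=.05);
for q in(1.08,1.15,1.2):
    r=ctrl.movel(*L(q),v=.03,max_force=15);s=sense();d=s['tcp_pos']-PIV
    print(q,r,s['t'],s['force'],s['gripper_width'],s['grasp_force'],np.arctan2(d[1],d[0])-lever(0)[1],np.hypot(*d[:2]))
    if r:break
ctrl.wait(.5);s=sense();print(s['t'],s['force'],s['joints'])
T=snapshot("top");S=snapshot("scene");z=lambda a:cv2.resize(a,None,fx=4,fy=4,interpolation=cv2.INTER_CUBIC)
cv2.imwrite("pics/l.png",cv2.cvtColor(np.hstack([z(T[180:270,295:390]),z(S[190:280,260:355])]),cv2.COLOR_RGB2BGR))
E
```

```text
23.7417 [ 0.5257 -0.1633  0.2   ] [ 3.1416 -0.001   1.303 ] [ 0.7513  0.3916 -0.7039  1.8515  0.2958  1.0052 -0.3437]
[-0.2372 -0.3833 -0.997 ]
25.7167 0.014979615776866273 48.64327847957611 [-2.5603  0.644   5.1214]
1.08 False 28.65 [-4.3961 -2.2806  6.2993] 0.014828840946555332 48.94768953323364 1.0666225676609542 0.09066443177764487
1.15 False 29.0083 [-3.8023 -2.0415  6.4872] 0.014830787493520048 48.95068287849426 1.1352012326980123 0.0907289742534989
1.2 False 29.3083 [-9.0167 -6.5239 12.0138] 0.014892172801236458 49.93127524852753 1.158606809235859 0.0904615699478915
29.8083 [-9.7086 -6.1466 11.2759] [ 0.7085  0.7432 -0.8602  1.729   0.6653  0.992   0.5214]
```

View pics/l.png

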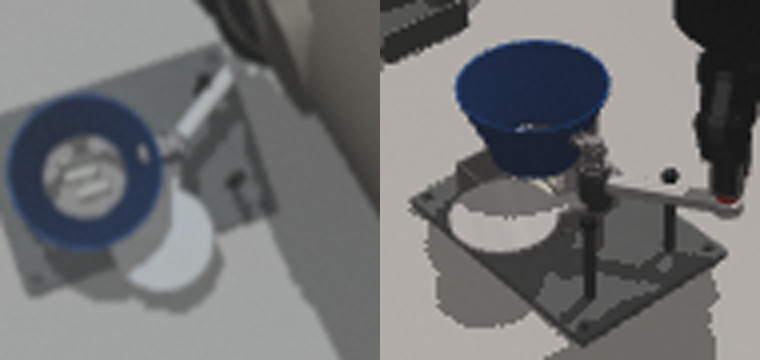

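The gate has swung clear of the outlet, the lever lies against the far stop post, and bars show through the outlet around (80,180). I'll zoom in to count them.

```bash
python3 - <<'E'
from h import *
T=snapshot("top");S=snapshot("scene");f=lambda a,k:cv2.convertScaleAbs(cv2.resize(a,None,fx=k,fy=k,interpolation=cv2.INTER_CUBIC),alpha=1.3)
cv2.imwrite("pics/o.png",cv2.cvtColor(np.hstack([f(T[210:240,300:332],12),f(S[200:230,275:307],12)]),cv2.COLOR_RGB2BGR))
t=lambda x,y:((x+.5)/4-.5+295,(y+.5)/4-.5+180)
a,b=onz("top",*t(185,135),.07),onz("top",*t(232,72),.07);print(np.arctan2(*(b-a)[1::-1])-lever(0)[1])
E
```

```text
1.175160240843353
```

View pics/o.png

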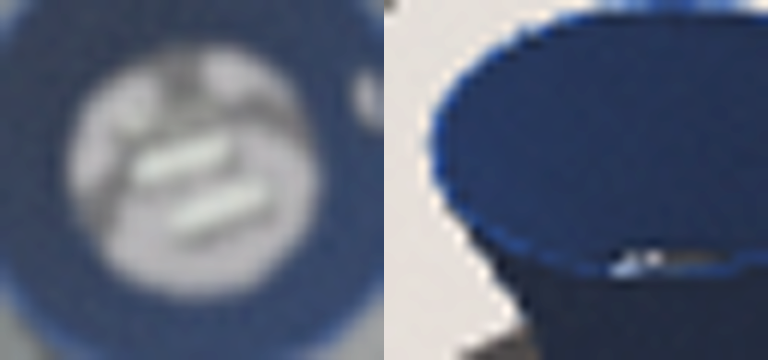

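Two bars are clearly in the basket, and the third may be hidden under the hopper. I'll spend one montage on the earlier shut-gate view, the shutter disc and the basket gaps.

```bash
python3 - <<'E'
from h import *
T=cv2.cvtColor(snapshot("top"),cv2.COLOR_RGB2BGR);S=cv2.cvtColor(snapshot("scene"),cv2.COLOR_RGB2BGR)
R=cv2.imread("pics/r.png")[100:240,40:200]
def n(a,lo,hi):return np.clip((cv2.resize(a,(390,290),interpolation=cv2.INTER_CUBIC).astype(float)-lo)*255/(hi-lo),0,255).astype(np.uint8)
M=np.vstack([np.hstack([n(R,90,220),n(T[218:258,315:369],110,210)]),np.hstack([n(S[222:260,262:312],20,255),n(T[208:244,296:344],60,200)])])
cv2.imwrite("pics/q.png",M)
E
```

```text
(no output)
```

View pics/q.png

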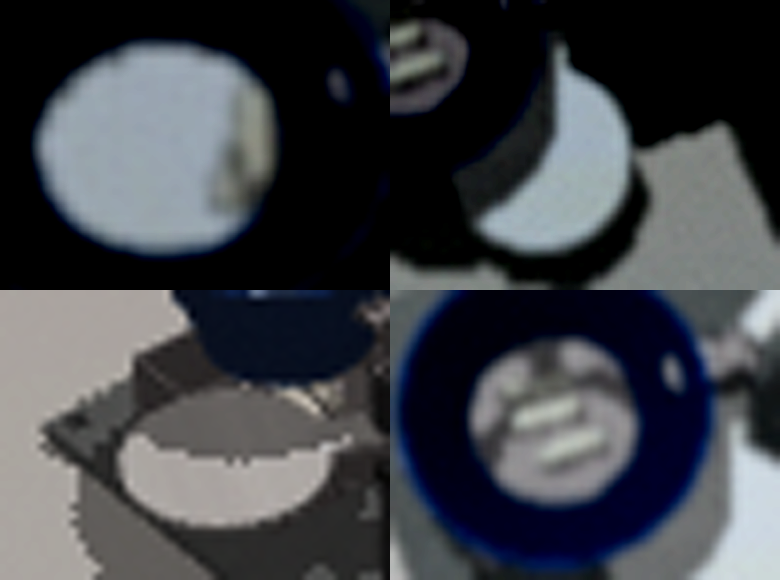

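```bash
python3 - <<'E'
from h import *
R=np.array([[np.cos(PSI),np.sin(PSI)],[-np.sin(PSI),np.cos(PSI)]])
u,v=262+315*50/390,222+(400-290)*38/290
for z in(.0155,.025,.04,.052,.06): print(z,R@(onz("scene",u,v,z)-H)[:2])
S=snapshot("scene");O=cv2.cvtColor(cv2.imread("pics/scene0.png"),cv2.COLOR_BGR2RGB)
print(S[231:242,296:310].sum(2)//3);print(O[231:242,296:310].sum(2)//3)
k=lambda x,y:(296+x*48/390,208+(y-290)*36/290)
for p in((515,425),(580,398),(540,462),(605,432)):print(R@(onz("top",*k(*p),.0155)-H)[:2])
E
```

```text
0.0155 [ 0.0095 -0.0009]
0.025 [ 0.0025 -0.0098]
0.04 [-0.0086 -0.024 ]
0.052 [-0.0174 -0.0353]
0.06 [-0.0233 -0.0428]
[[ 37  36  37  38  37  36  35  36  36  36  36  40  56  56]
 [ 37  36  36  37  37  36  36  37  35  36  52  69  70  48]
 [ 37  37  37  37  37  36  36  37  52  75  75  76  75  58]
 [ 72  86  66  85  67  65 111 113 109 123  78  77  77  54]
 [ 85 120 148 177 156  99 127 165 118 107  78  76  77  53]
 [109 112 106 137 175 185  96 114 113 112  78  77  76  53]
 [110 109 108 108 118 157 184  72 101  84  77  77  71  61]
 [111 110 109 108 108 110 132 114  73  88  88  95 102  66]
 [109 109 109 107 108 108 108 105 102 103 104 104 104  83]
 [109 110 108 108 106 105 104 104 104 104 103 103 103 104]
 [108 110 109 109 107 106 103 103 103 103 166 107 104 103]]
[[ 38  38  36  38  37  37  37  36  37  36  37  49 105 107]
 [ 38  37  38  38  37  36  36  37  36  37  92 102 105  68]
 [ 39  37  37  36  37  37  38  38  98 106 103 103 102  72]
 [ 99  97  64  96  97  95 105 104 102 101 101 102 103  65]
 [106 106 105 105 106 107 107 103  90  94 103 102 102  66]
 [ 89  96  96  95  90  88  78  76  74  73  93 101 102  64]
 [ 75  76  76  75  74  74  75  74  75  74  73  87 102  65]
 [ 76  76  75  77  75  75  75  75  75  76  67  75  80  58]
 [ 76  75  74  76  77  75  76  75  75  77  76  54  61  52]
 [ 75  75  75  76  77  77  76  75  79  56  58  58  57  45]
 [ 75  75  75  76  76  75  84  63  59  57  56  57  56  56]]
[-0.0385 -0.1166]
[-0.0369 -0.1413]
[-0.0536 -0.1205]
[-0.051  -0.1456]
```

```bash
python3 - <<'E'
from h import *
R=np.array([[np.cos(PSI),np.sin(PSI)],[-np.sin(PSI),np.cos(PSI)]])
k=lambda x,y:(296+(x-390+.5)*48/390-.5,208+(y-290+.5)*36/290-.5)
def px(X):
    p=camera_params("scene");y=p['camera_matrix']@(p['R']@X+p['t']);return y[:2]/y[2]
for p in((515,425),(580,398),(540,462),(605,432)):
    X=onz("top",*k(*p),.0155);print("bar end",R@(X-H)[:2],"scene px",px(X))
for uv in((298.5,235),(302,237),(303,234.5)):
    print(uv,[R@(onz("scene",*uv,z)-H)[:2] for z in(.0155,.03,.06)])
E
```

```text
bar end [0.0069 0.0132] scene px [298.499  234.4231]
bar end [ 0.0086 -0.0113] scene px [304.5483 238.3445]
bar end [-0.0082  0.0091] scene px [295.2086 237.4524]
bar end [-0.0055 -0.0157] scene px [301.6222 241.3446]
(298.5, 235) [array([0.0053, 0.0112]), array([-0.0053, -0.0027]), array([-0.0272, -0.0314])]
(302, 237) [array([ 0.0071, -0.0021]), array([-0.0036, -0.0157]), array([-0.0256, -0.044 ])]
(303, 234.5) [array([0.0161, 0.0044]), array([ 0.0053, -0.0093]), array([-0.0171, -0.0378])]
```

```bash
python3 - <<'E'
from h import *
T=np.mean([snapshot("top").astype(float) for _ in range(6)],0);S=np.mean([snapshot("scene").astype(float) for _ in range(6)],0)
t=T[212:236,304:330];print("top g-r");print((t[...,1]-t[...,0]).round().astype(int));print("lum");print(t.mean(2).astype(int))
s=S[231:240,294:310];print("scene r-b");print((s[...,0]-s[...,2]).round().astype(int));print(s.mean(2).astype(int))
E
```

```text
top g-r
[[ 7  8  8  7  7  8  7  8  8  9  8  8  8  8  8  9  9  9 10 10 10 10 11 11
  10 11]
 [ 7  7  8  8  8  8  7  7  7  7  6  6  5  5  5  6  8  9 10 10 10 10 11 10
  12 10]
 [ 8  8  8  8  7  7  7  6  4  2  2  2  2  2  1  1  4  6  9 10 11 10 11 11
  11 11]
 [ 8  8  7  8  7  6  3  2  1  0  0  0  0 -1 -1 -1  1  1  4  8 10 10 11 11
  11 10]
 [ 7  8  8  8  5  2  1  0 -1  0  0  0  0  0 -1  0  0  0  2  5  8 11 11 11
  10  6]
 [ 8  8  7  6  3  1  0 -1 -1  0  0  0  0  0  0  0 -1  0 -1  2  5  9 12 12
  11  4]
 [ 8  8  6  4  1  0  0  0  0  0  0  0  1  0  0  0  0 -1 -1  0  2  8 11 11
  11  5]
 [ 8  7  4  1  0  0  1  1  0  0  1  1  1  1  0 -1  0 -1 -1 -1  0  5 10 11
  11  6]
 [ 8  7  4  0 -1  0  1  1  1  1  0  1  0  1  0 -1  0  0 -1  0  0  3  8 12
  12 10]
 [ 8  5  2  0 -2 -1  1  1  0  1  1  2  2  2  1 -1 -1 -1 -1  0  0  1  7 12
  12 12]
 [ 8  4  0 -1 -2 -1  0  1  2  2  2  3  3  2  2  1 -1 -1 -1  0 -1  0  7 11
  12 13]
 [ 8  3 -1 -2 -2 -1  1  3  4  3  2  3  2  1  1  0 -1  0 -1 -1 -2 -1  6 11
  12 12]
 [ 8  4  0 -1 -1  0  1  3  3  2  1  0  1  0 -1 -1  0  0  0 -1 -1  0  5 10
  12 13]
 [ 8  4  0 -1
[... 4039 characters left out ...]
  6   5   6   6   4   4   2]
 [  5   6   6   6   5   5   6   6   6   5   4   4   4   4   5   4]]
[[ 37  36  36  36  36  37  37  36  36  36  36  36  36  40  55  56]
 [ 36  37  37  36  36  36  36  36  36  36  36  36  52  69  70  49]
 [ 37  37  37  37  36  36  37  36  37  38  53  75  76  76  76  58]
 [ 68  64  73  86  66  85  66  65 111 114 109 122  78  76  76  53]
 [101 101  84 120 148 176 155  99 125 164 118 107  78  76  76  53]
 [109 110 109 113 107 137 176 185  96 114 113 112  79  76  76  53]
 [109 109 109 109 108 108 117 156 184  72 100  83  76  76  71  61]
 [108 109 111 109 109 108 108 111 132 114  73  87  86  96 102  65]
 [108 108 110 109 108 108 107 109 109 104 103 103 103 103 103  83]]
```

Both views agree on a shaded third bar at about station (0.016, 0.004) on the basket floor, beside the other two: bar-coloured pixels at top rows 218–220 and at scene (303,234). The lever is at its stop with about 11 N of horizontal push, so I'm handing in.

```bash
python3 - <<'E'
from h import *
s=sense();print(s['t'],s['force'],s['grasp_force'])
print(ctrl.finish_job())
E
```

```text
30.7583 [-8.7112 -6.703  11.6054] 49.889270067214966
the job is handed in; nothing more can be done
None
```

I handed the job in at 30.8 s: all three stir bars appear to be in the basket (the third is partly hidden), the empty tray is upright back in its place, and the gripper is still holding the lever at its forward stop; no verdict was returned.

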